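Bolt the blade chest shut

TASK

The plywood blade chest on the bench is shut but not bolted. With one fingertip press the red spring catch on its lid right down and hold it there while another fingertip pushes the bolt by its black upright knob until it is fully home in the keeper on the other lid leaf; then let go, so that the catch springs up behind the handle. Keep both lid leaves shut and leave the things on and around the chest where they are.

Things in the scene. Friction and masses are not known exactly. Their poses are not given: they have to be found in the camera images.
- chest: Birch ply tool chest with aluminium edging, 260 (x) by 400 mm (y), fixed. Two lid leaves meet at chest y = 0; their top face is 150 mm above the origin, which is the centre of the chest's underside. y runs along the bolt, the way it is pushed home; z up. Bolt and catch are on the -y leaf, keeper on the +y leaf.
- bolt_knob (a point): Top centre of the bolt's black knob: an upright round post, 16 mm across, top 51 mm above the lid, standing on a flat steel arm (12 mm along y, 19 to 27 mm above the lid) that juts out to chest -x from the round rod. Behind it (chest -y) is free room for a fingertip down to the lid's 3 mm back plate. Push it at 20 mm or more above the lid: lower down the catch's stop is in a finger's way.
- bolt (a joint): Travel of the bolt along chest +y, in m: about 0 = drawn (as it starts), 0.030 = fully home in the keeper, at a stop. It slides against about 3 N of friction. Until the catch is down the bolt can move no more than 2 mm.
- catch_pad (a point): Middle of the upper face of the catch's finger pad, 75 mm ahead (chest +y) of the drawn knob and in line with it (within 5 mm). The pad is 60 mm along y, 38 mm across, part of a red flap hinged along chest y beside the rod. At rest it slopes up 0.30 rad towards chest -x, this point 29 mm above the lid; pressed right down it is level, 22 mm above the lid.
- catch (a joint): Angle of the catch in rad: 0 = sprung up, 0.30 = right down, at a stop (about 6 N at mid-pad). It may be pressed anywhere along the pad and a fingertip may slide along it. A red stop on the same flap, 12 mm long, just ahead of the knob's arm, blocks the bolt unless the flap is down (its top is then 16 mm above the lid), and springs up behind the arm when the bolt is home.
- lid_right (a joint): Opening angle of the lid leaf that carries the bolt (chest -y side), hinged along its outer edge: 0 = shut.
- lid_left (a joint): Opening angle of the other lid leaf, with the keeper (chest +y side): 0 = shut.
- sanding_block: Cork sanding block 62 by 105 by 36 mm high, lying on the +y lid leaf; origin centre of its underside. To be left alone.
- tape_measure: Yellow tape measure 70 by 42 by 62 mm high, standing on the +y lid leaf; origin centre of its underside. To be left alone.
- drill: Yellow and black cordless drill, 205 mm high, standing on its battery on the bench; origin centre of its underside. To be left alone.
- glue_bottle: White glue bottle, 66 mm diameter, 190 mm high; origin centre of its underside. To be left alone.
- mallet: Wooden joiner's mallet lying on the bench, about 330 mm long, 90 mm high; origin on the bench under its handle. To be left alone.
- screw_jar: Glass jar of screws with steel lid, 72 mm diameter, 95 mm high; origin centre of its underside. To be left alone.
- chair_rail: Ash chair rail, 45 by 240 by 30 mm, with a tenon, lying on the bench; origin centre of its underside. To be left alone.
- combi_square: Combination square with a 300 mm steel rule and blue head, lying on the bench; origin under the middle of the rule. To be left alone.

How it is judged:
By the outcome, as a careful person would: the job done as asked, in the order asked, and still so for the second after the job is handed in, with the robot touching nothing.
It also fails if it takes over 32 s, if anything falls off the work surface, if the arm or the gripper's body presses on something with over 40 N, if the wrist force passes 120 N, or if a joint passes its speed limit or range.

ROBOT

A 6-joint arm with a two-finger parallel gripper is mounted at the origin on the work surface. World frame = base frame: x ahead of the robot, y to its left, z up, the work surface at z = 0. Lengths are in m, angles in degrees, forces in N, time in s.
With the tool pointing down it reaches from about 0.3 to 0.75 m from the base axis. Payload 8.5 kg.
Tool frame: the origin (TCP) lies on the centre line of the jaws, within the pads' length; the fingertips stand 14 mm ahead of it and the grasp point (between the pads) lies 5 mm behind it; z points along the fingers, x is the direction in which the jaws open and shut, and the axes are right-handed (so a half turn about z gives the same grasp; the last joint's range is limited). The gripper opens to 85 mm and grips with 20 to 120 N. Pads are 22 mm wide; open, the fingers measure 114 mm over their backs; the gripper's body (76 mm by 85 mm) begins 54 mm behind the grasp point. The pads swing forward as they close: fully open they stand 13 mm farther back than shut.
Start: joints at [56.878, 21.807, 74.336, -0, 83.858, -12.336], TCP at [0.195, 0.514, 0.211] pointing down, gripper open.
Joint ranges: [-178.18, 178.18], [-50.72, 133.34], [12.68, 142.11], [-81.47, 261.47], [9.98, 163.14], [-165.26, 165.26]. Speed limits (degrees/s): [136.94, 136.94, 180, 180, 180, 180].

INTERFACE

Orientations are given as a 3x3 rotation matrix whose columns are the frame's x, y, z axes.
In Python, from rig import * gives the robot as it stands.
- The arm moves only by the shell command python3 -m crank 'ROWS' [FORCE]. ROWS is JSON, one flat list of numbers, 7 for each row, row after row: the turn, a rotation vector about the world's x, y, z in rad, then the shift along the world's x, y, z in m, then the opening in per cent of the stroke, from 0 (shut) to 100 (fully open). A call has 1 to 20 rows; each row shifts and turns the commanded pose from where the row before left it; what a row does not reach is not made up. A row lasts 1/10 s, in which the tool goes at most 50 mm and 8.59 degrees, less where a joint would pass 70% of its speed; a pose out of reach is approached as far as the arm can. A call is refused whole if a number of a shift passes 0.05 or a number of a turn 0.15, either way. A call with a gripper value outside its range is refused whole. The fingers move at their own pace and stop on an object; FORCE is the grip in N (left out, the last holds). Time passes only in rows, so rows that do not move let the fingers close. It gives the time, the measured TCP pose, the force and the opening at its end, in the units of the state.
- observe(): the state, without advancing time (a new reading comes with each control period).
- get_image(name): name is "side" or "top"; returns a dict with "frame" (420x560x3 uint8, red, green, blue), "fov_y" (degrees; the focal length in pixels is half the picture's height over the tangent of half this angle, whatever the lens; pixels are square), "cx", "cy" (the principal point, pixels), "world_to_cam" (4x4, takes a point from world to camera coordinates). Camera axes: x right, y up, looking along -z (the intrinsics and any distortion apply to the point x, -y, -z); pixel columns grow to the right and rows downward; lengths in m; the calibration is good to about 2 mm. A picture is of the moment at which its call begins. There is no depth.
- close_job(): hands the job in, once; it reports no verdict.
The state is a dict: "time_s": time; "q": joint angles; "qvel": joint speeds; "joint_efforts": joint torques, N m; "position": TCP position; "tool_rot": TCP orientation; "ft_force": force on the tool from outside, world axes, zero at the start; "wrist_torque": the same for the moment, N m; "grip_width": finger opening in m.
Only numpy, scipy, OpenCV 4.12 (cv2) and the standard library are available. Lean on these libraries where they do the work, as an engineer would, in place of code of your own. Each camera call takes 0.05 s, during which the arm holds its last target. There are 200 camera calls.

## Working session

There is one attempt and no reset: what is moved stays moved. The work goes in short steps, Python scripts to look and compute and a shell command to move; the robot and the scene stay as the last step left them, time stands still between calls to the robot, and variables do not carry over. Pictures are saved under pics/ and viewed, about 8 in all and at most 12, crops included, and the job is handed in when it is done.

```bash
mkdir -p pics; ls; python3 - <<'E'
from rig import *
import cv2
for n in ("side","top"):
    d=get_image(n); cv2.imwrite(f"pics/{n}0.png",cv2.cvtColor(d["frame"],cv2.COLOR_RGB2BGR))
    print(n,{k:v for k,v in d.items() if k!="frame"})
s=observe(); print(s)
E
```

```text
pics
side {'fov_y': 52.22486089824101, 'cx': 276.6105200309191, 'cy': 211.3624169338811, 'world_to_cam': array([[-0.99908784, -0.04206758, -0.00733549,  0.51824864],
       [ 0.02160314, -0.64610341,  0.76294409, -0.10934475],
       [-0.03683469,  0.76208969,  0.64642285, -1.69908218],
       [ 0.        ,  0.        ,  0.        ,  1.        ]])}
top {'fov_y': 46.347562555462126, 'cx': 275.7576331153319, 'cy': 203.036268381399, 'world_to_cam': array([[ 0.02752505, -0.99957171, -0.00993824,  0.00579548],
       [ 0.98692458,  0.02559456,  0.15913766, -0.5406455 ],
       [-0.15881514, -0.01418856,  0.98720638, -1.83030309],
       [ 0.        ,  0.        ,  0.        ,  1.        ]])}
{'time_s': 0.1, 'q': array([ 5.68764226e+01,  2.18372386e+01,  7.43777024e+01, -6.90148237e-05,
        8.38585179e+01, -1.23355124e+01]), 'qvel': array([ 0.01901117, -0.11252924, -0.21075878, -0.02858891, -0.03497104,
        0.05628342]), 'joint_efforts': array([ 4.29127205e-03, -4.49219549e+01, -2.31658834e+01, -1.02487252e-04,
        3.64823711e-03, -2.64799276e-06]), 'position': array([0.19504627, 0.51395637, 0.21088846]), 'tool_rot': array([[ 3.54911668e-01,  9.34899577e-01, -6.99595893e-04],
       [ 9.34898999e-01, -3.54912253e-01, -1.07440487e-03],
       [-1.25275581e-03, -2.72732675e-04, -9.99999178e-01]]), 'ft_force': array([-0.03353576,  0.34507612,  0.08702281]), 'wrist_torque': array([-0.00390698, -0.03710674,  0.03802797]), 'grip_width': 0.08542320865325116}
```

View pics/side0.png

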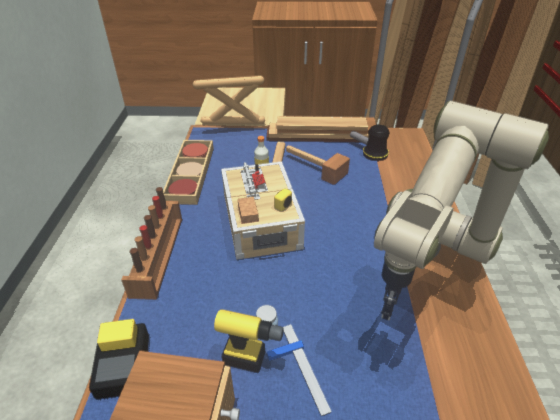

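View pics/top0.png

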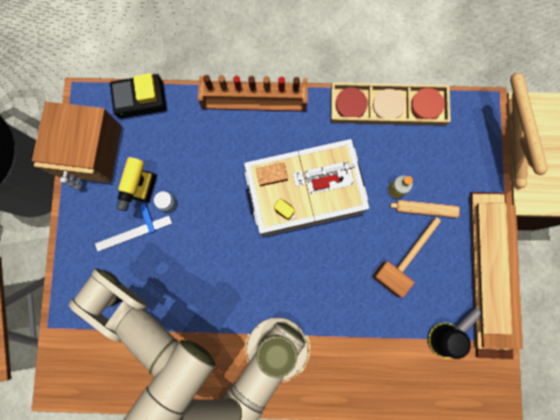

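```bash
python3 - <<'E'
import cv2
t=cv2.imread("pics/top0.png")[130:240,235:380]; s=cv2.imread("pics/side0.png")[150:260,210:310]
cv2.imwrite("pics/tc.png",cv2.resize(t,None,fx=5.4,fy=5.4,interpolation=cv2.INTER_CUBIC))
cv2.imwrite("pics/sc.png",cv2.resize(s,None,fx=5.4,fy=5.4,interpolation=cv2.INTER_CUBIC))
E
```

```text
(no output)
```

View pics/tc.png

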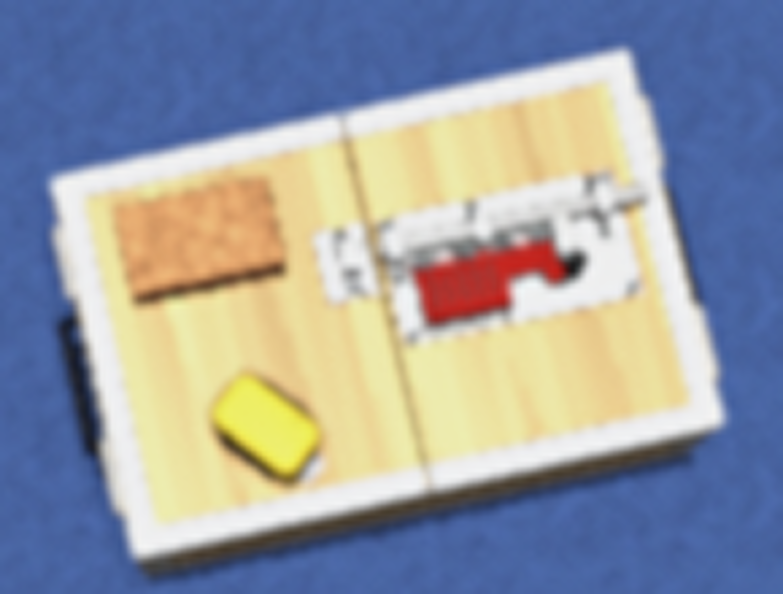

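View pics/sc.png

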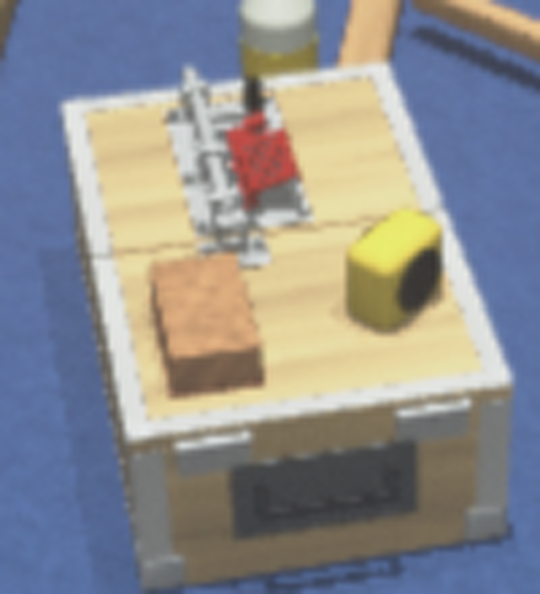

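The top crop shows the chest with corners at about crop (50,180), (628,50), (722,425) and (135,555), the knob at (573,263) and the red pad at about (462,285). In the side crop the knob top is at about (253,78) and the pad at (263,155).

```bash
cat >h.py <<'E'
import numpy as np, cv2
from rig import *
def cam(n):
    d=get_image(n); d["f"]=d["frame"].shape[0]/2/np.tan(np.radians(d["fov_y"]/2)); return d
def ray(d,u,v):
    R=d["world_to_cam"][:3,:3]; t=d["world_to_cam"][:3,3]
    r=R.T@np.array([(u-d["cx"])/d["f"],-(v-d["cy"])/d["f"],-1]); return -R.T@t,r/np.linalg.norm(r)
def onz(d,u,v,z):
    o,r=ray(d,u,v); return o+r*(z-o[2])/r[2]
def tri(a,b):
    (o1,r1),(o2,r2)=a,b
    s=np.linalg.lstsq(np.c_[r1,-r2],o2-o1,rcond=None)[0]
    p,q=o1+s[0]*r1,o2+s[1]*r2; return (p+q)/2,np.linalg.norm(p-q)
def uc(u,v,x0,y0,k=5.4): return (u+.5)/k-.5+x0,(v+.5)/k-.5+y0
def proj(d,p):
    c=d["world_to_cam"]@np.append(p,1); return d["cx"]+d["f"]*c[0]/-c[2], d["cy"]-d["f"]*c[1]/-c[2]
E
python3 - <<'E'
from h import *
np.set_printoptions(precision=4,suppress=True)
T=cam("top");S=cam("side")
C=[onz(T,*uc(u,v,235,130),.15) for u,v in((50,180),(628,50),(722,425),(135,555))]
print(np.array(C),[np.linalg.norm(C[i]-C[i-1]) for i in range(4)])
Cs=[onz(S,*uc(u,v,210,150),.15) for u,v in((130,440),(66,103),(385,66),(510,380))]
print(np.array(Cs),[np.linalg.norm(Cs[i]-Cs[i-1]) for i in range(4)])
for C in(C,Cs):
    C=np.array(C); ctr=C.mean(0); ey=(C[0]-C[1])+(C[3]-C[2]); ex=(C[0]-C[3])+(C[1]-C[2])
    print("ctr",ctr,"yaw y",np.degrees(np.arctan2(-ey[0],ey[1])),"yaw x",np.degrees(np.arctan2(ex[1],ex[0])))
k=[uc(573,263,235,130),uc(253,78,210,150)]
print("knob",onz(T,*k[0],.201),onz(S,*k[1],.201),tri(ray(T,*k[0]),ray(S,*k[1])))
p=[uc(462,284,235,130),uc(263,155,210,150)]
print("pad",onz(T,*p[0],.179),onz(S,*p[1],.179),tri(ray(T,*p[0]),ray(S,*p[1])))
E
```

```text
[[ 0.6683  0.1392  0.15  ]
 [ 0.7688 -0.2504  0.15  ]
 [ 0.5126 -0.3136  0.15  ]
 [ 0.4157  0.0734  0.15  ]] [np.float64(0.2610180461640866), np.float64(0.4023721014309602), np.float64(0.26385825218957326), np.float64(0.39892076467712195)]
[[ 0.6644  0.1384  0.15  ]
 [ 0.7608 -0.2472  0.15  ]
 [ 0.512  -0.307   0.15  ]
 [ 0.4145  0.0703  0.15  ]] [np.float64(0.25904903165183174), np.float64(0.3974591816947372), np.float64(0.2559171789523825), np.float64(0.38975929805056764)]
ctr [ 0.5914 -0.0878  0.15  ] yaw y 14.26281056903292 yaw x 14.217527251321007
ctr [ 0.5879 -0.0864  0.15  ] yaw y 14.26487112317251 yaw x 14.387708795485612
knob [ 0.609 -0.208  0.201] [ 0.6087 -0.2112  0.201 ] (array([ 0.6084, -0.2077,  0.2034]), np.float64(0.00011535429205871508))
pad [ 0.5977 -0.1376  0.179 ] [ 0.5968 -0.1427  0.179 ] (array([ 0.5966, -0.1373,  0.183 ]), np.float64(0.0006944261612018087))
```

```bash
python3 -m crank '[0,0,0,0,0,0.03,73, 0,0,0,0.01,-0.02,0.03,73, 0,0,0.061,0.02,-0.035,0.03,73, 0,0,0.061,0.02,-0.035,0,73, 0,0,0.061,0.02,-0.035,0,73, 0,0,0.061,0.02,-0.035,0,73, 0,0,0.061,0.02,-0.035,0,73, 0,0,0.061,0.02,-0.035,0,73, 0,0,0.061,0.02,-0.035,0,73, 0,0,0.061,0.02,-0.035,0,73, 0,0,0.061,0.02,-0.035,0,73, 0,0,0.0626,0.02,-0.035,0,73, 0,0,0,0.02,-0.035,0,73, 0,0,0,0.02,-0.035,0,73, 0,0,0,0.02,-0.035,0,73, 0,0,0,0.02,-0.035,0,73, 0,0,0,0.02,-0.035,0,73, 0,0,0,0.02,-0.035,0,73, 0,0,0,0.02,-0.035,0,73, 0,0,0,0.02,-0.035,0,73]' 40
python3 -m crank '[0,0,0,0.02,-0.035,0,73, 0,0,0,0.02,-0.021,-0.02,73, 0,0,0,0,0,-0.02,73, 0,0,0,0,0,0,73, 0,0,0,0,0,0,73]'
python3 - <<'E'
from h import *
np.set_printoptions(precision=4,suppress=True)
s=observe(); print(s["time_s"],s["position"],s["tool_rot"],s["grip_width"],s["ft_force"])
E
```

```text
time_s: 2.2
position: [0.5656, -0.1372, 0.3011]
tool_rot: [[-0.246, 0.969, -0.0], [0.969, 0.246, 0.0], [0.0, -0.0, -1.0]]
ft_force: [-0.5, 0.5, -0.2]
grip_width: 0.0623
time_s: 2.7
position: [0.605, -0.1914, 0.2618]
tool_rot: [[-0.247, 0.969, -0.0], [0.969, 0.247, 0.0], [0.0, -0.0, -1.0]]
ft_force: [-0.2, -1.1, 0.6]
grip_width: 0.0622
2.7 [ 0.605  -0.1914  0.2618] [[-0.2465  0.9691 -0.0001]
 [ 0.9691  0.2465  0.0001]
 [ 0.0001 -0.0001 -1.    ]] 0.062238199262862774 [-0.1935 -1.0562  0.5897]
```

```bash
python3 -m crank '[0,0,0,0,0,-0.02,73, 0,0,0,0,0,-0.02,73, 0,0,0,0,0,0,73]'
python3 - <<'E'
from h import *
S=cam("side");T=cam("top")
im=[]
for d,(x0,y0) in((S,(225,145)),(T,(280,140))):
    f=cv2.cvtColor(d["frame"],cv2.COLOR_RGB2BGR)[y0:y0+70,x0:x0+80]
    im.append(cv2.resize(f,None,fx=5,fy=5,interpolation=cv2.INTER_CUBIC))
cv2.imwrite("pics/a.png",np.hstack(im))
E
```

```text
time_s: 3.0
position: [0.6044, -0.1908, 0.2206]
tool_rot: [[-0.247, 0.969, -0.002], [0.969, 0.247, 0.001], [0.002, -0.002, -1.0]]
ft_force: [0.6, 0.4, 0.2]
grip_width: 0.0627
```

View pics/a.png

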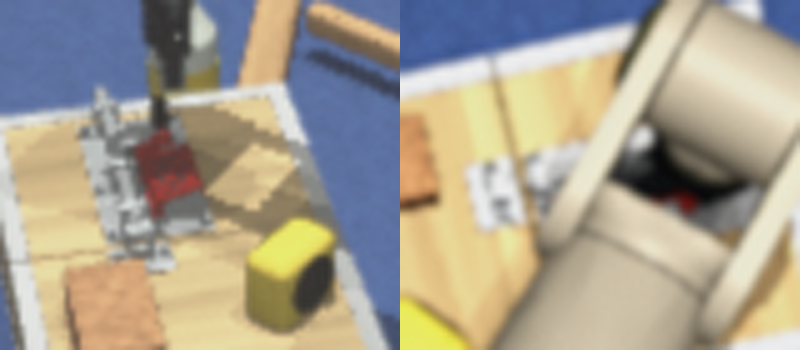

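The side crop shows the front fingertip at about crop (160,128), above the pad's near-knob end. The top view is blocked by the arm. I'll add some clearance behind the knob, then go down while watching the force.

```bash
python3 -m crank '[0,0,0,0.0005,-0.0025,0,76, 0,0,0,0,0,0,76, 0,0,0,0,0,0,76, 0,0,0,0,0,-0.006,76, 0,0,0,0,0,0,76]'
python3 -m crank '[0,0,0,0,0,-0.006,76,0,0,0,0,0,-0.006,76, 0,0,0,0,0,0,76, 0,0,0,0,0,0,76]'
python3 -m crank '[0,0,0,0,0,-0.004,76,0,0,0,0,0,-0.004,76, 0,0,0,0,0,0,76, 0,0,0,0,0,0,76]'
```

```text
time_s: 3.6
position: [0.6053, -0.194, 0.2143]
tool_rot: [[-0.246, 0.969, -0.001], [0.969, 0.246, 0.001], [0.001, -0.001, -1.0]]
ft_force: [-0.1, 0.9, -0.1]
grip_width: 0.0646
time_s: 4.0
position: [0.6056, -0.1941, 0.2031]
tool_rot: [[-0.246, 0.969, -0.0], [0.969, 0.246, 0.0], [0.0, -0.0, -1.0]]
ft_force: [-0.5, 0.1, -0.0]
grip_width: 0.0649
time_s: 4.4
position: [0.6056, -0.1941, 0.1952]
tool_rot: [[-0.246, 0.969, -0.0], [0.969, 0.246, 0.0], [0.0, -0.0, -1.0]]
ft_force: [-1.1, -0.9, -0.5]
grip_width: 0.0651
```

```bash
python3 -m crank '[0,0,0,0,0,-0.003,76, 0,0,0,0,0,0,76, 0,0,0,0,0,0,76]'
python3 -m crank '[0,0,0,0,0,-0.003,76, 0,0,0,0,0,0,76, 0,0,0,0,0,0,76]'
python3 -m crank '[0,0,0,0,0,-0.002,76, 0,0,0,0,0,0,76, 0,0,0,0,0,0,76]'
```

```text
time_s: 4.7
position: [0.6055, -0.1941, 0.1922]
tool_rot: [[-0.246, 0.969, -0.0], [0.969, 0.246, 0.0], [0.0, -0.0, -1.0]]
ft_force: [-0.1, 0.2, 0.0]
grip_width: 0.0646
time_s: 5.0
position: [0.6056, -0.1941, 0.1892]
tool_rot: [[-0.246, 0.969, -0.0], [0.969, 0.246, 0.0], [0.0, -0.0, -1.0]]
ft_force: [-0.4, 0.2, 0.3]
grip_width: 0.0647
time_s: 5.3
position: [0.6056, -0.1941, 0.1872]
tool_rot: [[-0.246, 0.969, -0.0], [0.969, 0.246, 0.0], [0.0, -0.0, -1.0]]
ft_force: [0.1, -0.5, 0.4]
grip_width: 0.0648
```

```bash
for i in 1 2; do python3 -m crank '[0,0,0,0,0,-0.002,76, 0,0,0,0,0,0,76, 0,0,0,0,0,0,76]'|grep -v rot; done
python3 - <<'E'
from h import *
S=cam("side")
x0,y0=225,145
f=cv2.cvtColor(S["frame"],cv2.COLOR_RGB2BGR)[y0:y0+70,x0:x0+80]
cv2.imwrite("pics/b.png",cv2.resize(f,None,fx=8,fy=8,interpolation=cv2.INTER_CUBIC))
E
```

```text
time_s: 5.6
position: [0.6056, -0.1941, 0.1852]
ft_force: [-0.2, -0.2, -0.3]
grip_width: 0.065
time_s: 5.9
position: [0.6056, -0.1941, 0.1832]
ft_force: [0.3, 0.8, 0.4]
grip_width: 0.065
```

View pics/b.png

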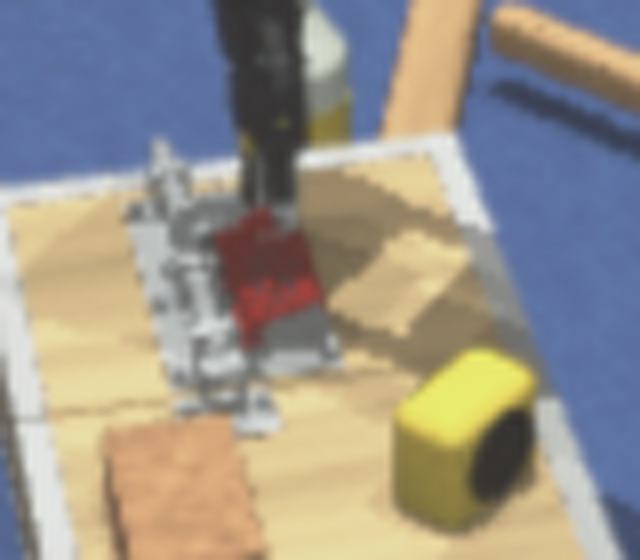

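The fingertip is at about crop (275,205), right at the pad's rear edge (crop y≈215–235), and there is no force yet. I'll project the expected points to check.

```bash
python3 - <<'E'
from h import *
S=cam("side"); s=observe(); p=s["position"]; X=s["tool_rot"][:,0]; Y=s["tool_rot"][:,1]
c=lambda q: np.round((np.array(proj(S,q))-[225,145]+.5)*8-.5)
for z in(.169,.176,.182):
  print(z,"Binner",[c(np.r_[(p+X*.0325+Y*l)[:2],z]) for l in(-.011,.011)],"Bouter",[c(np.r_[(p+X*.047+Y*l)[:2],z]) for l in(-.011,.011)],"Aouter",c(np.r_[(p-X*.047)[:2],z]))
k=np.array([.609,-.2085,0]); e=np.array([-.2462,.9692,0]); x=np.array([.9692,.2462,0])
for a in(45,105):
  for l in(-19,19): print("pad",a,l,c(k+e*a/1e3+x*l/1e3+[0,0,.179-l*.00031]))
m=cv2.cvtColor(S["frame"],cv2.COLOR_RGB2HSV); r=(((m[...,0]<8)|(m[...,0]>172))&(m[...,1]>150)); r=r[145:215,225:305]
for y in range(20,48): 
  i=np.flatnonzero(r[y]); 
  if len(i): print(y*8,i.min()*8,i.max()*8+8,end="; ")
E
```

```text
0.169 Binner [array([293., 260.]), array([250., 265.])] Bouter [array([298., 276.]), array([255., 282.])] Aouter [245. 176.]
0.176 Binner [array([293., 249.]), array([250., 254.])] Bouter [array([298., 265.]), array([255., 271.])] Aouter [245. 165.]
0.182 Binner [array([292., 239.]), array([249., 244.])] Bouter [array([298., 255.]), array([254., 261.])] Aouter [244. 155.]
pad 45 -19 [308. 230.]
pad 45 19 [234. 258.]
pad 105 -19 [330. 299.]
pad 105 19 [254. 328.]
280 304 312; 288 304 312; 296 296 304; 304 248 256;
```

```bash
python3 - <<'E'
from h import *
S=cam("side")
f=cv2.cvtColor(S["frame"],cv2.COLOR_RGB2BGR); g=cv2.imread("pics/side0.png")
a=[cv2.resize(i[155:195,243:273],None,fx=13,fy=13,interpolation=cv2.INTER_NEAREST) for i in(g,f)]
o=np.hstack(a); o=np.clip(o.astype(float)*1.6+15,0,255).astype(np.uint8)
cv2.imwrite("pics/c.png",o)
E
```

```text
(no output)
```

View pics/c.png

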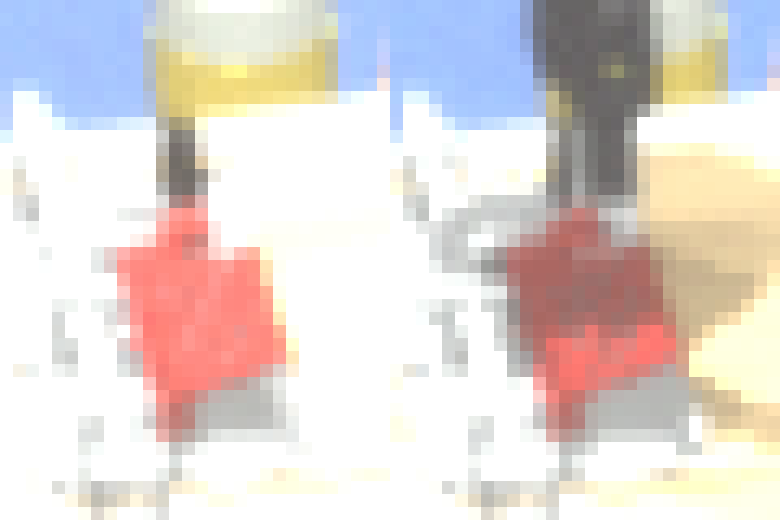

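```bash
python3 - <<'E'
from h import *
S=cam("side"); g=cv2.imread("pics/side0.png")
p=np.array([.195,.514,.2109]); X=np.array([.355,.935,0]);Y=np.array([.935,-.355,0])
x0,y0=350,240
a=cv2.resize(g[y0:y0+90,x0:x0+80],None,fx=6,fy=6,interpolation=cv2.INTER_CUBIC)
a=np.clip(a.astype(float)*2,0,255).astype(np.uint8)
c=lambda q:tuple(int(v) for v in (np.array(proj(S,q))-[x0,y0]+.5)*6)
cv2.circle(a,c(p),3,(0,255,0),-1)
for sx in(-1,1):
  for o in(.0425,.057):
    for dz in (.014,0): cv2.circle(a,c(p+X*sx*o-[0,0,dz]),3,(0,0,255) if sx>0 else (0,255,255),-1)
f=cv2.cvtColor(S["frame"],cv2.COLOR_RGB2BGR)
b=cv2.resize(f[100:190,220:300],None,fx=6,fy=6,interpolation=cv2.INTER_CUBIC); b=np.clip(b.astype(float)*2,0,255).astype(np.uint8)
cv2.imwrite("pics/d.png",np.vstack([np.hstack([a[:540],b])]))
E
```

```text
(no output)
```

View pics/d.png

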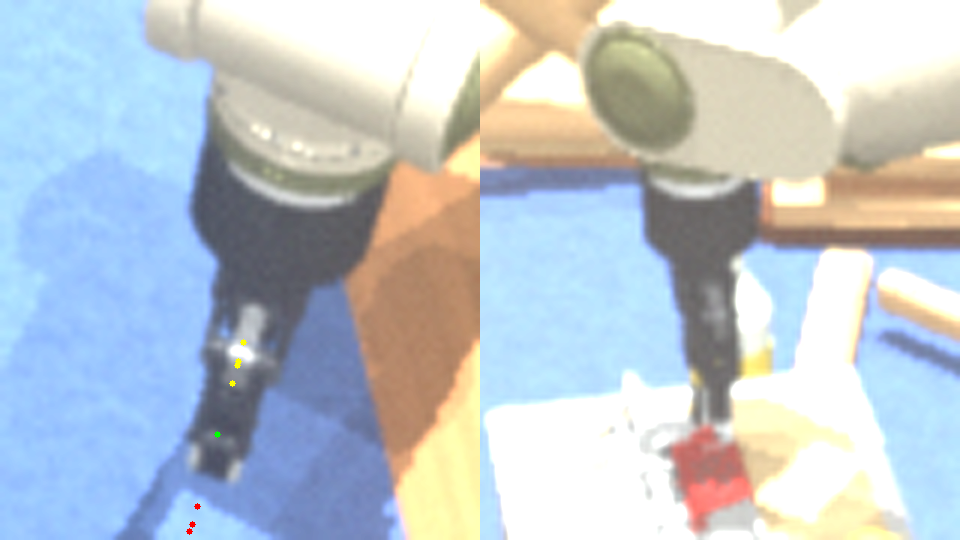

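Both this view and the start view put the front fingertip about 30–35 mm higher than the stated 14 mm ahead of the TCP. The absence of any contact force agrees with that. I'll go on by feel in small steps.

```bash
for i in 1 2 3; do python3 -m crank '[0,0,0,0,0,-0.001,76, 0,0,0,0,0,-0.001,76, 0,0,0,0,0,0,76]'|grep -v -e rot -e width; done
```

```text
time_s: 6.4
position: [0.6055, -0.1941, 0.1811]
ft_force: [-0.6, -0.2, 0.6]
time_s: 6.7
position: [0.6055, -0.1941, 0.1791]
ft_force: [-0.0, 0.0, 0.3]
time_s: 7.0
position: [0.6055, -0.1941, 0.1771]
ft_force: [0.1, 0.5, 1.0]
```

```bash
python3 -m crank '[0,0,0,0,0,0.03,76,0,0,0,0,0,0.03,76,0,0,-0.1428,0,0,0,76,0,0,-0.1428,0,0,0,76,0,0,-0.1428,0,0,0,76,0,0,-0.1428,0,0,0,76,0,0,-0.1428,0,0,0,76,0,0,-0.1428,0,0,0,76,0,0,-0.1428,0,0,0,76,0,0,-0.1428,0,0,0,76,0,0,-0.1428,0,0,0,76,0,0,-0.1428,0,0,0,76,0,0,-0.1428,0,0,0,76,0,0,0,0,0,0,76]'
python3 - <<'E'
from h import *
S=cam("side");T=cam("top");s=observe();p=s["position"];X=s["tool_rot"][:,0]
f=cv2.cvtColor(S["frame"],cv2.COLOR_RGB2BGR); x0,y0=220,110
b=cv2.resize(f[y0:y0+80,x0:x0+80],None,fx=7,fy=7,interpolation=cv2.INTER_CUBIC)
b=np.clip(b.astype(float)*1.7,0,255).astype(np.uint8)
c=lambda q:tuple(int(v) for v in (np.array(proj(S,q))-[x0,y0]+.5)*7)
cv2.circle(b,c(p),2,(0,255,0),-1)
for o in(-.047,-.0325,.0325,.047): cv2.circle(b,c(p+X*o-[0,0,.014]),2,(0,0,255),-1)
cv2.imwrite("pics/e.png",b)
E
```

```text
time_s: 8.4
position: [0.6056, -0.1941, 0.2373]
tool_rot: [[0.97, 0.245, 0.0], [0.245, -0.97, -0.0], [0.0, 0.0, -1.0]]
ft_force: [-0.1, -0.1, 0.4]
grip_width: 0.0649
```

View pics/e.png

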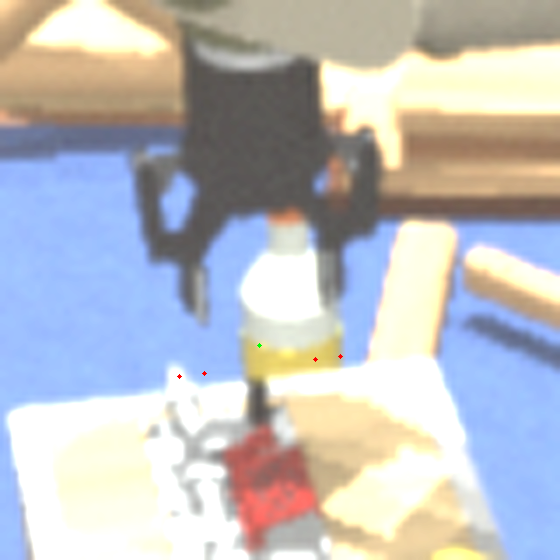

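Rotated by 90°, the fingertips appear at crop (197,322) and (332,300), against predictions of (192,375) and (327,357). So the tips stand about 38 mm higher than stated, or they are shifted in y. I'll turn back and probe down by contact.

```bash
python3 -m crank '[0,0,0.1428,0,0,0,76,0,0,0.1428,0,0,0,76,0,0,0.1428,0,0,0,76,0,0,0.1428,0,0,0,76,0,0,0.1428,0,0,0,76,0,0,0.1428,0,0,0,76,0,0,0.1428,0,0,0,76,0,0,0.1428,0,0,0,76,0,0,0.1428,0,0,0,76,0,0,0.1428,0,0,0,76,0,0,0.1428,0,0,0,76,0,0,0,0,0,-0.03,76,0,0,0,0,0,-0.025,76,0,0,0,0,0,-0.007,76,0,0,0,0,0,0,76,0,0,0,0,0,0,76]'
for i in 1 2 3 ; do python3 -m crank '[0,0,0,0,0,-0.002,76, 0,0,0,0,0,-0.002,76, 0,0,0,0,0,0,76]'|grep -v -e rot -e width; done
```

```text
time_s: 10.1
position: [0.6061, -0.1944, 0.1767]
tool_rot: [[-0.247, 0.969, 0.002], [0.969, 0.247, -0.001], [-0.001, 0.002, -1.0]]
ft_force: [0.0, 0.3, 0.9]
grip_width: 0.0647
time_s: 10.4
position: [0.6056, -0.1941, 0.1714]
ft_force: [0.6, 0.3, 0.3]
time_s: 10.7
position: [0.6054, -0.1941, 0.1669]
ft_force: [0.4, 0.0, 0.2]
time_s: 11.0
position: [0.6055, -0.1941, 0.1629]
ft_force: [0.1, -0.5, -0.3]
```

```bash
for i in 1 2 3 ; do python3 -m crank '[0,0,0,0,0,-0.001,76, 0,0,0,0,0,-0.001,76, 0,0,0,0,0,0,76]'|grep -v -e rot -e width; done
python3 - <<'E'
from h import *
T=cam("top");S=cam("side");g=cv2.imread("pics/side0.png")
i=[cv2.resize(cv2.cvtColor(d["frame"],cv2.COLOR_RGB2BGR)[y:y+60,x:x+55],None,fx=7,fy=7,interpolation=cv2.INTER_CUBIC) for d,x,y in((T,292,145),(S,235,140))]
o=np.clip(np.hstack(i).astype(float)*1.5+10,0,255).astype(np.uint8); cv2.imwrite("pics/f.png",o)
E
```

```text
time_s: 11.3
position: [0.6055, -0.1941, 0.1611]
ft_force: [0.2, 0.2, 0.1]
time_s: 11.6
position: [0.6055, -0.1941, 0.1591]
ft_force: [-1.2, 0.1, -0.0]
time_s: 11.9
position: [0.6056, -0.1942, 0.1574]
ft_force: [-0.3, -0.3, 1.9]
```

View pics/f.png

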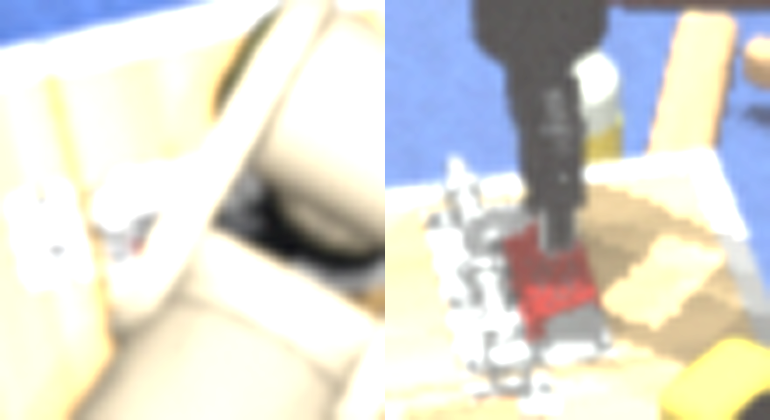

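The side crop now shows the front fingertip at (555,250) on the rear part of the red pad, with force just starting (1.9 N). The tip is therefore about 24 mm above the TCP reading, and y is right. Next I'll press to the stop.

```bash
for i in 1 2 3 4; do python3 -m crank '[0,0,0,0,0,-0.001,76, 0,0,0,0,0,-0.001,76, 0,0,0,0,0,0,76]'|grep -v -e rot -e width; done
```

```text
time_s: 12.3
position: [0.6055, -0.1942, 0.1552]
ft_force: [-0.9, -0.1, 1.5]
time_s: 12.6
position: [0.6055, -0.1942, 0.1532]
ft_force: [-0.7, -1.1, 1.8]
time_s: 12.9
position: [0.6055, -0.1942, 0.1512]
ft_force: [-1.8, -1.3, 3.8]
time_s: 13.2
position: [0.6055, -0.1942, 0.1492]
ft_force: [-2.2, -0.2, 4.1]
```

```bash
for i in 1 2 3; do python3 -m crank '[0,0,0,0,0,-0.001,76, 0,0,0,0,0,0,76, 0,0,0,0,0,0,76]'|grep -v -e rot -e width; done
```

```text
time_s: 13.5
position: [0.6056, -0.1942, 0.1483]
ft_force: [-2.2, -1.0, 4.1]
time_s: 13.8
position: [0.6056, -0.1942, 0.1473]
ft_force: [-2.8, -0.2, 5.1]
time_s: 14.1
position: [0.6055, -0.1942, 0.1464]
ft_force: [-3.7, 0.1, 4.9]
```

```bash
for i in 1 2; do python3 -m crank '[0,0,0,0,0,-0.001,76, 0,0,0,0,0,0,76, 0,0,0,0,0,0,76]'|grep -v -e rot -e width; done
```

```text
time_s: 14.4
position: [0.6054, -0.1942, 0.1457]
ft_force: [-4.5, -1.0, 7.3]
time_s: 14.7
position: [0.6054, -0.1942, 0.1455]
ft_force: [-5.5, 0.2, 12.6]
```

The force rose sharply to 12.6 N at z=0.1455, so the catch is right down. Now I push along chest +y.

```bash
python3 -m crank '[0,0,0,-0.0007,0.0029,-0.0003,76,0,0,0,-0.0007,0.0029,0,76,0,0,0,-0.0008,0.0029,0,76,0,0,0,0,0,0,76]'|grep -v -e rot
python3 -m crank '[0,0,0,-0.0007,0.0029,0,76,0,0,0,-0.0007,0.0029,0,76,0,0,0,-0.0008,0.0029,0,76,0,0,0,0,0,0,76]'|grep -v -e rot
python3 -m crank '[0,0,0,-0.0007,0.0029,0,76,0,0,0,-0.0008,0.0029,0,76,0,0,0,0,0,0,76]'|grep -v -e rot
```

```text
time_s: 15.1
position: [0.6048, -0.1871, 0.1457]
ft_force: [1.1, -6.4, 9.7]
grip_width: 0.0648
time_s: 15.5
position: [0.6027, -0.1786, 0.1456]
ft_force: [1.2, -6.9, 9.6]
grip_width: 0.0649
time_s: 15.8
position: [0.6012, -0.1727, 0.1456]
ft_force: [0.3, -6.7, 9.2]
grip_width: 0.0648
```

```bash
python3 -m crank '[0,0,0,-0.0007,0.0029,-0.0002,76,0,0,0,-0.0007,0.0029,0,76,0,0,0,-0.0008,0.0029,0,76,0,0,0,0,0,0,76]'|grep -v -e rot
python3 -m crank '[0,0,0,-0.0005,0.0019,0,76,0,0,0,0,0,0,76]'|grep -v -e rot
python3 -m crank '[0,0,0,-0.0005,0.0019,0,76,0,0,0,0,0,0,76]'|grep -v -e rot
```

```text
time_s: 16.2
position: [0.599, -0.164, 0.1456]
ft_force: [1.9, -7.4, 10.3]
grip_width: 0.0647
time_s: 16.4
position: [0.5986, -0.1623, 0.1455]
ft_force: [0.7, -7.3, 9.4]
grip_width: 0.0648
time_s: 16.6
position: [0.5982, -0.1606, 0.1456]
ft_force: [1.9, -9.0, 9.5]
grip_width: 0.0652
```

```bash
for i in 1 2 3; do python3 -m crank '[0,0,0,-0.0003,0.0012,0,76,0,0,0,0,0,0,76]'|grep -v -e rot; done
```

```text
time_s: 16.8
position: [0.5982, -0.1606, 0.1456]
ft_force: [2.4, -13.5, 8.1]
grip_width: 0.0648
time_s: 17.0
position: [0.5982, -0.1606, 0.1456]
ft_force: [3.5, -18.8, 8.0]
grip_width: 0.0648
time_s: 17.2
position: [0.5982, -0.1605, 0.1456]
ft_force: [5.9, -24.5, 5.3]
grip_width: 0.0646
```

The bolt hit a hard stop at y=-0.1606, and the free travel fits 30 mm. I'll ease the push and lift straight up.

```bash
python3 -m crank '[0,0,0,0.0007,-0.0028,0,76,0,0,0,0,0,0,76]'|grep -v -e rot
python3 -m crank '[0,0,0,0,0,0.003,76,0,0,0,0,0,0.003,76,0,0,0,0,0,0.003,76,0,0,0,0,0,0.003,76,0,0,0,0,0,0.002,76,0,0,0,0,0,0,76]'|grep -v rot
python3 -m crank '[0,0,0,0.0012,-0.0048,0,76,0,0,0,0,0,0.015,76,0,0,0,0,0,0.02,76,0,0,0,0,0,0.03,76,0,0,0,0,0,0.03,76,0,0,0,-0.03,0.01,0.03,76,0,0,0,-0.05,0,0,76,0,0,0,-0.05,0,0,76,0,0,0,-0.05,0,0,76,0,0,0,-0.05,0,0,76,0,0,0,0,0.05,0,76,0,0,0,0,0.05,0,76,0,0,0,0,0.05,0,76,0,0,0,0,0.05,0,76,0,0,0,0,0,0,76]'
python3 - <<'E'
from h import *
T=cam("top");S=cam("side")
i=[cv2.resize(cv2.cvtColor(d["frame"],cv2.COLOR_RGB2BGR)[y:y+86,x:x+n],None,fx=6,fy=6,interpolation=cv2.INTER_CUBIC) for d,x,y,n in((T,285,140,72),(S,228,150,60))]
cv2.imwrite("pics/g.png",np.hstack(i)); cv2.imwrite("pics/g_t.png",cv2.cvtColor(T["frame"],cv2.COLOR_RGB2BGR))
E
```

```text
time_s: 17.4
position: [0.5982, -0.1606, 0.1456]
ft_force: [2.1, -10.8, 9.5]
grip_width: 0.0647
time_s: 18.0
position: [0.5973, -0.1604, 0.1567]
ft_force: [4.9, -13.7, -4.8]
grip_width: 0.065
time_s: 19.5
position: [0.3665, 0.0529, 0.2828]
tool_rot: [[-0.255, 0.967, 0.001], [0.967, 0.255, 0.002], [0.002, 0.001, -1.0]]
ft_force: [0.3, -0.1, 0.6]
grip_width: 0.0649
```

View pics/g.png

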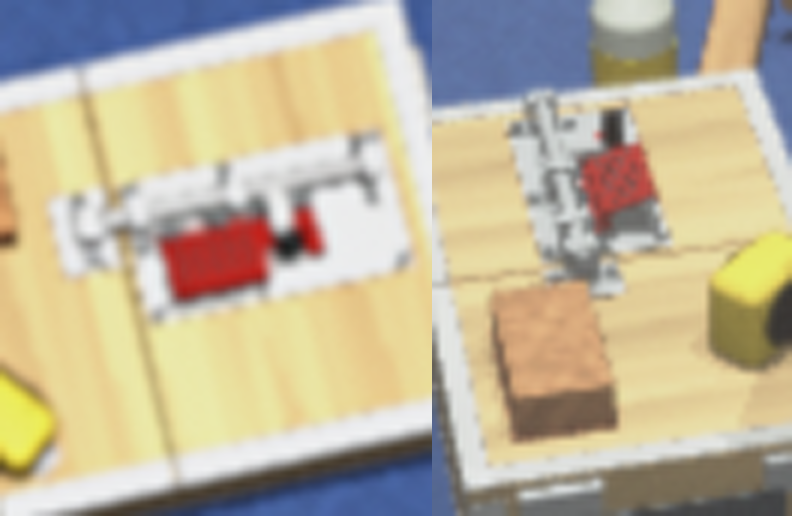

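The top crop shows the knob at (290,240) with the red stop now behind it at (315,232), and the bolt rod across the lid joint into the keeper. Last I'll check the travel and the surroundings, then hand in.

```bash
python3 - <<'E'
from h import *
np.set_printoptions(precision=4,suppress=True)
T=cam("top");S=cam("side")
k=onz(T,*uc(290,238,285,140,6),.201); print("knob",k,"travel",(k-[.609,-.208,.201])@[-.246,.969,0])
p0=cv2.imread("pics/top0.png");p1=cv2.cvtColor(T["frame"],cv2.COLOR_RGB2BGR)
s0=cv2.imread("pics/side0.png");s1=cv2.cvtColor(S["frame"],cv2.COLOR_RGB2BGR)
def red(i,x0,x1,y0,y1):
    m=cv2.cvtColor(i,cv2.COLOR_BGR2HSV)[y0:y1,x0:x1]; r=((m[...,0]<6)|(m[...,0]>172))&(m[...,1]>170); y,x=np.nonzero(r); return len(x),x.mean()+x0,y.mean()+y0,y.min()+y0,y.max()+y0,x.min()+x0,x.max()+x0
print("red side",red(s0,235,285,155,200),red(s1,235,285,155,200))
d=cv2.absdiff(p0,p1).max(2)>60
for n,(x,y,w,h) in dict(block=(255,160,34,30),tape=(272,198,24,24),lidedge=(330,190,40,30),glue=(385,170,35,30),jar=(150,188,28,28),mallet=(370,210,75,90)).items(): print(n,d[y:y+h,x:x+w].sum())
print(observe()["time_s"],observe()["ft_force"]); close_job()
E
```

```text
knob [ 0.6048 -0.1807  0.201 ] travel 0.027517425462638842<stdin>:8: RuntimeWarning: Mean of empty slice.
  ret = ret.dtype.type(ret / rcount)
Traceback (most recent call last):
ValueError: zero-size array to reduction operation minimum which has no identity
```

```bash
python3 - <<'E'
from h import *
np.set_printoptions(precision=4,suppress=True)
T=cam("top");S=cam("side")
p0=cv2.imread("pics/top0.png");p1=cv2.cvtColor(T["frame"],cv2.COLOR_RGB2BGR)
s0=cv2.imread("pics/side0.png");s1=cv2.cvtColor(S["frame"],cv2.COLOR_RGB2BGR)
def cen(i,x,y,w=4):
    a=np.clip(110-i[y-w:y+w+1,x-w:x+w+1].max(2).astype(float),0,None); Y,X=np.mgrid[y-w:y+w+1,x-w:x+w+1]; return (X*a).sum()/a.sum(),(Y*a).sum()/a.sum()
a,b=cen(p0,341,178),cen(p1,333,180); print(a,b)
A,B=onz(T,*a,.195),onz(T,*b,.195); print("travel",(B-A)@[-.246,.969,0],A,B)
def red(i):
    i=i[150:205,235:285].astype(int); y,x=np.nonzero((i[...,2]>90)&(i[...,2]>2.2*i[...,1])&(i[...,2]>2.2*i[...,0])); return len(x),x.mean()+235,y.mean()+150,x.min()+235,x.max()+235,y.min()+150,y.max()+150
print("red side",red(s0),red(s1))
d=cv2.absdiff(p0,p1).max(2)>60
for n,(x,y,w,h) in dict(block=(255,160,34,30),tape=(272,198,24,24),edge=(330,190,40,30),glue=(385,170,35,30),jar=(150,188,28,28),mallet=(370,210,75,90)).items(): print(n,d[y:y+h,x:x+w].sum(),end=" ")
print(observe()["time_s"],observe()["ft_force"])
E
```

```text
(np.float64(340.7080745341615), np.float64(178.66045548654245)) (np.float64(332.74791086350973), np.float64(180.40807799442896))
travel 0.02885440299800697 [ 0.609  -0.2087  0.195 ] [ 0.6019 -0.1807  0.195 ]
red side (49, np.float64(257.63265306122446), np.float64(178.3265306122449), np.int64(253), np.int64(263), np.int64(172), np.int64(184)) (35, np.float64(258.6857142857143), np.float64(179.4), np.int64(254), np.int64(263), np.int64(175), np.int64(184))
block 0 tape 0 edge 0 glue 0 jar 0 mallet 0 19.8 [ 0.2964 -0.03   -0.6559]
```

```bash
python3 -c "from rig import *; print(close_job())"
```

```text
the job is handed in; nothing more can be done
None
```

The bolt is home and the catch has sprung up behind the handle. I handed the job in at about 19.8 s with the arm clear of the chest.

**What I did:** With the jaws about 65 mm open along the bolt, the front fingertip pressed the red pad to its stop; the force rose sharply to 12.6 N. Holding it down, I pushed the knob with the rear fingertip until the bolt met a hard stop, then eased off, lifted straight up and backed away. The highest force I read was about 25 N, at the end of the push.

**Last checks:**
- **Bolt:** The top picture shows the rod across the lid joint into the keeper. The knob's measured travel was 27.5 mm by eye and 28.9 mm by the centre of the dark pixels. Both are a little under 30 mm, and I put the gap down to pixel error because the hard stop was clearly felt.
- **Catch:** The red stop shows behind the knob in the top picture. In the side view the pad covers nearly the same rows and columns as at rest. I did not measure the catch angle.
- **Surroundings:** The top picture showed no change at the sanding block, tape measure, glue bottle, jar, mallet or a strip of the chest edge. I did not compare the drill, chair rail or square. I judged the lids shut from the pictures and did not measure them.

**Disagreement:** The fingertips stood about 24 mm above the TCP reading, where the description says 14 mm ahead of (below) it. The pictures and the contact height agreed on this, so I found the heights by touch. One of my check scripts also crashed and was rerun corrected before I handed in.

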